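# Calibrate the bakery scale

### The arm

A 6-joint arm with a two-finger parallel gripper is mounted at the origin on the work surface. World frame = base frame: x ahead of the robot, y to its left, z up, the work surface at z = 0. Lengths are in mm, angles in rad, forces in N, time in s.
With the tool pointing down it reaches from about 400 to 925 mm from the base axis. Payload 12.5 kg.
Tool frame: the origin (TCP) lies at the very end of the fingers, on their centre line; the grasp point (between the pads) lies 19 mm behind it (env.tcp_to_grasp is the distance from the TCP to the grasp point, in mm); z points along the fingers, x is the direction in which the jaws open and shut, and the axes are right-handed (so a half turn about z gives the same grasp; the last joint's range is limited). The gripper opens to 95 mm and grips with 3 to 60 N. Pads are 20 mm wide; open, the fingers measure 119 mm over their backs; the gripper's body (75 mm by 180 mm) begins 59 mm behind the grasp point.
Start: joints at [1.134, 0.491, 1.559, -0, 1.092, -0.106], TCP at [202.984, 591.138, 214.661] pointing down, gripper open.
Joint ranges: [-3.1, 3.1], [-0.84, 2.19], [0.05, 2.79], [-1.13, 4.28], [0.06, 2.93], [-2.69, 2.69]. Speed limits (rad/s): [2.22, 2.22, 2.79, 3.14, 3.14, 3.14].

### API

Orientations are given as [roll, pitch, yaw] about the fixed x, y, z axes, in that order (R = Rz(yaw) Ry(pitch) Rx(roll)).
In Python, from cell import env, vision, job gives the robot as it stands.
- The arm moves only by the shell command python3 -m pendant 'ROWS' [OPENING]. ROWS is JSON, a list of rows, each a list of 4 numbers: the shift along the tool's x, y, z in mm, then the turn about the tool's z in degrees. In form: [[tx, ty, tz, turn], ...]. A call has 1 to 8 rows; each row is the pose to reach, as a shift and turn from the pose measured when the call began, along the tool's axes at that moment; what a row does not reach only later rows make up. A row lasts 1/8 s, in which the tool goes at most 62.5 mm and 10.7 degrees, less where a joint would pass 70% of its speed; a pose out of reach is approached as far as the arm can. A call with a gripper value outside its range is refused whole. OPENING is the closure, from 0 (fully open) to 1 (shut), set as the call begins (- or left out, the last holds). The fingers move at their own pace and stop on an object; the grip force is fixed at half the most. Time passes only in rows, so rows that repeat a pose let the fingers close. It gives the time, the measured TCP pose, the force and the opening at its end, in the units of the state.
- env.state(): the state, without advancing time (a new reading comes with each control period).
- vision.read_camera(name): name is "scene" or "top" or "wrist"; returns a dict with "pixels" (480x640x3 uint8, red, green, blue), "intrinsics" (3x3 intrinsics, pixels), "R" (3x3) and "t" (3): a world point X has camera coordinates R X + t; the wrist camera has in their place "tool_from_camera" (4x4, takes a point from camera to tool coordinates, whose origin is the TCP and whose axes are the tool frame's). Camera axes: x right, y down, z forward; pixel columns grow to the right and rows downward; lengths in mm; the calibration is good to about 2 mm. A picture is of the moment at which its call begins: read the wrist's pose just before it. There is no depth.
- job.job_done(): hands the job in, once; it reports no verdict.
Trained networks look in a picture, given as the dict that the camera call returned (one of the last four; its "shot" number tells which), for a name from the list of things; names that differ only in an ending like _2 or _b are one class to them, and where a whole thing is asked for, a point or a joint stands for the part that bears it (a point fixed in the world has none). Each returns a list of dicts, best first, with "confidence" (0 to 1); they miss things now and then, are a little off and sometimes report something else, mostly with a low value. They report only what shows in the picture. A call takes as long as a camera call. They do not tell look-alikes from the thing itself.
- vision.find_in(picture, query): "at" ([x, y, z] in mm, in the coordinates of the camera as it stood for that picture, good to about 4 mm: the middle of the surface that is visible of it).
- vision.regions_of(picture, query): "pixels" (480x640 bool, what is visible of it).
The state is a dict: "t": time; "joints": joint angles; "qvel": joint speeds; "tau": joint torques, N m; "eef_pos": TCP position; "tcp_rot": TCP orientation; "ft_force": force on the tool from outside, world axes, zero at the start; "moment": the same for the moment, N m; "opening": opening from 0.0 (shut) to 1.0 (fully open).
Only numpy, scipy, OpenCV 4.12 (cv2) and the standard library are available. Lean on these libraries where they do the work, as an engineer would, in place of code of your own. Each camera call takes 0.05 s, during which the arm holds its last target.

### The job

Recalibrate the counter scale: set the three test weights (steel, brass and the blue bar) side by side on the floor of its pan, upright, letting go of each only once it rests there and not dropping it. Then draw the orange stylus out of its wooden block, reach its shaft down through the yellow-ringed aperture and press the recessed red button all the way down with it; finish while still gripping the stylus and holding the button down. Do not press the green tare button, and leave everything else on the counter where it is.

Things in the scene. Friction and masses are not known exactly. Their poses are not given: they have to be found in the camera images.
- scale: White bench scale, fixed to the counter; 220 mm deep (its x) by 320 mm wide (its y). Origin: centre of its footprint on the counter; x away from its front edge, y to the left, z up. Its yaw varies by up to 17 degrees. Left part (+y): a steel weighing pan. Right part (-y): a grey console 110 mm wide, its flat top 104 mm above the counter, carrying a flat display in the middle, the green tare button towards the front and the calibration aperture towards the back.
- pan_floor (a point): Centre of the inner floor of the scale's rectangular steel pan, 70 mm above the counter; axes as the scale's. The pan is 192 mm (x) by 182 mm (y) inside; its rim, 4 mm thick, stands 20 mm above this floor.
- cal_hole (a point): Centre of the mouth of the calibration aperture: a round hole 21 mm in diameter, ringed by yellow dots, going straight down into the console's top face, 104 mm above the counter. The red button's face lies 30 mm below the mouth when released. Fingers do not fit.
- cal_button (a joint): Travel of the recessed red calibration button (17 mm in diameter, centred in the aperture), in m: 0 released, 0.007 fully down (at its hard stop). Moves straight down; a spring pushes it back, about 1 N to start and 7 N fully down.
- tare_button (a joint): Travel of the green tare button, in m: 0 released, 0.006 down. Needs about 4 N. It is not to be pressed.
- tare_top (a point): Centre of the top of the green tare button, 26 mm in diameter, standing 8 mm proud of the console's top.
- steel_weight: Bright steel 500 g test weight, upright cylinder 38 mm in diameter to height 46 mm, then a neck and a knob 22 mm in diameter from 54 to 68 mm height. Origin: centre of its underside; z up.
- brass_weight: Brass 200 g test weight, upright cylinder 29 mm in diameter to height 30 mm, then a neck and a knob 18 mm in diameter from 36 to 48 mm height. Origin: centre of its underside; z up.
- bar_weight: Blue-painted 300 g test weight, a plain bar 50 mm (its x) by 28 mm (its y) by 28 mm (z), lying flat. Origin: centre of its underside.
- stylus: Calibration stylus, upright in its wooden block: steel shaft 8 mm in diameter and 55 mm long pointing down, below an orange round handle 22 mm in diameter and 50 mm long. Origin: the tip of the shaft; z runs up through the handle, which spans z = 55 to 105 mm. 50 g.
- holder: Light wooden block, 60 by 60 by 65 mm high, fixed to the counter, with an upright hole 12 mm in diameter and 60 mm deep in the middle of its top. The stylus stands in it, tip 10 mm above the counter and handle resting on the block's top; it lifts straight out. Origin: centre of its underside.
- sauce_jar: Amber sauce jar with a red cap, 58 mm in diameter, 120 mm tall. Origin at its underside. Bystander.
- mug: White mug, 76 mm in diameter, 80 mm tall, handle on one side (its +y). Origin at its underside. Bystander.
- tart_tin: Small round aluminium tart tin, 72 mm in diameter, 22 mm tall. Origin at its underside. Bystander.
- ketchup: Red ketchup bottle, white cap, 56 mm in diameter, 170 mm tall. Origin at its underside. Bystander.
- sugar_jar: White sugar jar with a steel cap, 64 mm in diameter, 110 mm tall. Origin at its underside. Bystander.
- bowl: Blue bowl, 110 mm in diameter, 45 mm tall. Origin at its underside. Bystander.
- pastry_brush: Pastry brush with a wooden handle, 180 mm long, lying on the counter along its x. Bystander.
Mind the look-alikes: they are no part of the job. There is more than one size of the bar_weight; the one meant has the size given above. Leave any pink look-alike of the stylus alone.

How it is judged (in metres and radians):
On the way, in this order (a step that is already met when the one before it is completed fails the run):
1. all three test weights stand released on the pan's floor (x of steel_weight in the frame of pan_floor between -0.085 and 0.085 m and y of steel_weight in the frame of pan_floor between -0.08 and 0.08 m and z of steel_weight in the frame of pan_floor between -0.006 and 0.008 m and angle between each of steel_weight, brass_weight, bar_weight's own z axis and vertical below 0.2 rad and linear speed of each of steel_weight, brass_weight, bar_weight below 0.03 m/s and contact force between the fingers and steel_weight below 0.1 N and x of brass_weight in the frame of pan_floor between -0.085 and 0.085 m and y of brass_weight in the frame of pan_floor between -0.08 and 0.08 m and z of brass_weight in the frame of pan_floor between -0.006 and 0.008 m and contact force between the fingers and brass_weight below 0.1 N and x of bar_weight in the frame of pan_floor between -0.085 and 0.085 m and y of bar_weight in the frame of pan_floor between -0.08 and 0.08 m and z of bar_weight in the frame of pan_floor between -0.006 and 0.008 m and contact force between the fingers and bar_weight below 0.1 N), for 0.2 s.
2. the stylus has been drawn out of its block: gripped, its tip above the block's top (height (world z) of stylus above 0.07 m and contact force between the fingers and stylus above 1 N), for 0.1 s.
At the end, for the whole second after the job is handed in: All three weights released, at rest, upright (0.2 rad) on the pan floor (within 85 mm x, 80 mm y of its middle); red button down over 4.5 mm, pushed over 1.5 N by the stylus (tip over 25 mm down the aperture, within 12 mm of its axis), which the fingers still grip (over 1.5 N) (all of step 1 and value of joint cal_button above 0.0045 m and contact force between stylus and cal_button above 1.5 N and contact force between the fingers and stylus above 1.5 N and z of stylus in the frame of cal_hole below -0.025 m and horizontal distance between stylus and cal_hole below 0.012 m); the arm keeps its last pose, push and grip.
It fails at once if steel weight dropped or thrown (faster than 0.6 m/s out of the fingers) (linear speed of steel_weight above 0.6 m/s and contact force between the fingers and steel_weight below 0.05 N).
It fails at once if brass weight dropped or thrown (faster than 0.6 m/s out of the fingers) (linear speed of brass_weight above 0.6 m/s and contact force between the fingers and brass_weight below 0.05 N).
It fails at once if bar weight dropped or thrown (faster than 0.6 m/s out of the fingers) (linear speed of bar_weight above 0.6 m/s and contact force between the fingers and bar_weight below 0.05 N).
It fails at once if the green tare button is pressed (over 3 mm) (value of joint tare_button above 0.003 m).
It fails at once if a bystander is moved by more than 30 mm (distance of any of sauce_jar, mug, tart_tin, ketchup, sugar_jar, bowl, pastry_brush from where it was at the start of the episode above 0.03 m).
It also fails if it takes over 72 s, if anything falls off the work surface, if the arm or the gripper's body presses on something with over 40 N, if the wrist force passes 120 N, or if a joint passes its speed limit or range.

## Working session

There is one attempt and no reset: what is moved stays moved. The work goes in short steps, Python scripts to look and compute and a shell command to move; the robot and the scene stay as the last step left them, time stands still between calls to the robot, and variables do not carry over. Pictures are saved under pics/ and viewed, and the job is handed in when it is done.

```bash
ls; mkdir -p pics
python3 - <<'E'
from cell import env,vision,job
import cv2
print(env.state())
for n in ["scene","top","wrist"]:
    p=vision.read_camera(n); cv2.imwrite(f"pics/{n}0.png",p["pixels"][:,:,::-1]); print(n,p["intrinsics"],p.get("R"),p.get("t"),p.get("tool_from_camera"))
E
```

```text
pics
{'t': 0.0, 'joints': array([ 1.13440956e+00,  4.91526978e-01,  1.55947037e+00, -3.05840184e-05,
        1.09171817e+00, -1.05616347e-01]), 'qvel': array([-6.19679118e-04,  5.22047024e-05, -1.80602694e-03,  1.30321218e-03,
       -1.49341985e-03, -2.22910121e-03]), 'tau': array([ 1.73982335e-03, -6.12648940e+01, -2.58189690e+01,  6.92908466e-02,
        4.81537613e-02, -1.07557696e-04]), 'eef_pos': array([202.86674821, 590.8843184 , 214.07479352]), 'tcp_rot': array([-3.14150125e+00,  1.11946682e-03,  1.24004007e+00]), 'ft_force': array([-0.45289544,  0.04852752,  0.32484253]), 'moment': array([-0.04496016,  0.02772731, -0.03452957]), 'opening': 0.9988400929277107}
scene [[451.28794086   0.         321.23972913]
 [  0.         451.28794086 240.23027872]
 [  0.           0.           1.        ]] [[ 0.62808393  0.77798443  0.01583701]
 [ 0.53419019 -0.41628595 -0.73576277]
 [-0.56581925  0.47058074 -0.67705416]] [-319.57002133 -177.63412578 1599.32563255] None
top [[521.57959051   0.         312.62471004]
 [  0.         521.57959051 247.60419743]
 [  0.           0.           1.        ]] [[ 0.00121559 -0.99997333  0.00720143]
 [-0.98516691 -0.00243326 -0.17158161]
 [ 0.17159455 -0.00688604 -0.98514359]] [   9.33518262  510.17485655 1512.6395513 ] None
wrist [[426.29885132   0.         316.85032532]
 [  0.         426.29885132 237.51351702]
 [  0.           0.           1.        ]] None None [[ 9.99999203e-01  1.22801124e-03 -2.94758664e-04 -1.14393459e+00]
 [-1.08706416e-03  9.55797161e-01  2.94024837e-01 -8.39785886e+01]
 [ 6.42795300e-04 -2.94024282e-01  9.55797734e-01 -1.68390764e+02]
 [ 0.00000000e+00  0.00000000e+00  0.00000000e+00  1.00000000e+00]]
```

View pics/scene0.png

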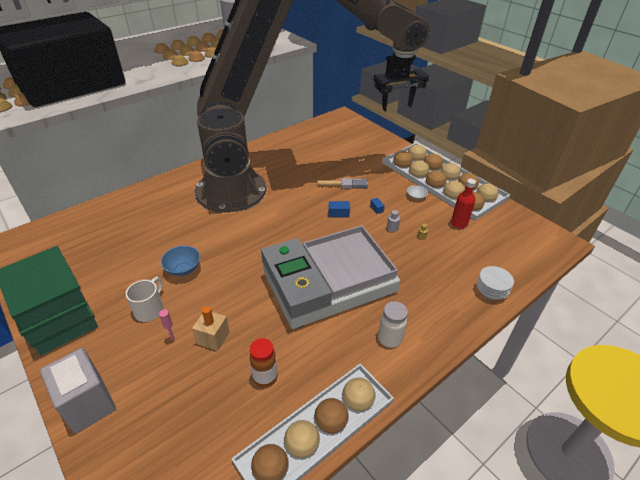

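View pics/top0.png

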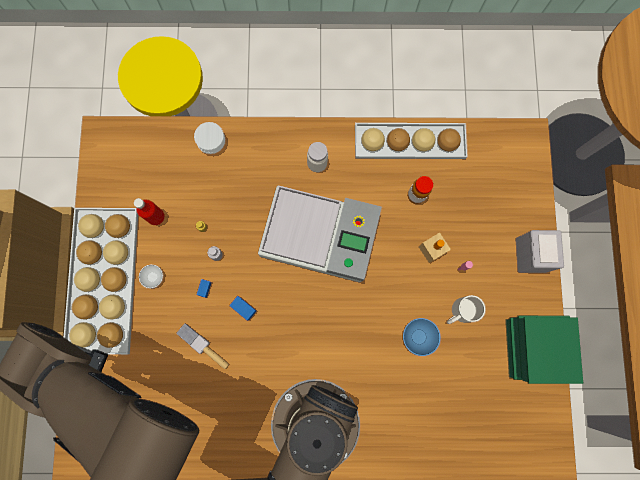

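View pics/wrist0.png

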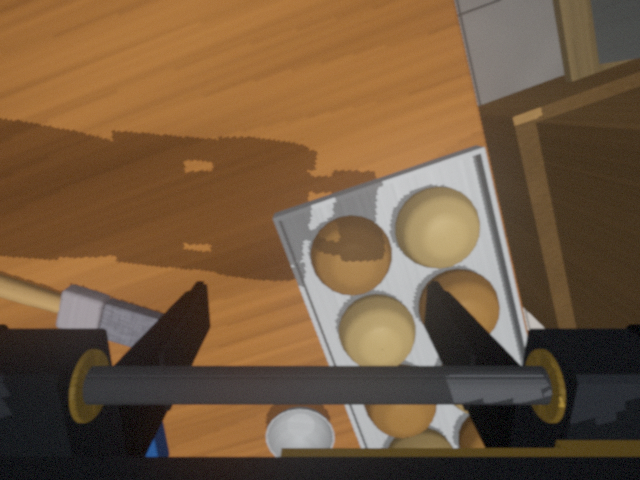

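The scene picture shows the scale in the middle, the three weights up and left of it, and the orange stylus at (208,315), with the pink decoy at (166,325). The top picture has two blue bars at (204,288) and (242,308). Next I'll measure all of these.

```bash
cat > h.py <<'E'
from cell import env,vision,job
import numpy as np,cv2
from scipy.spatial.transform import Rotation as Ro
def cam(n):
    if n=="wrist":
        s=env.state(); p=vision.read_camera(n)
        T=np.eye(4); T[:3,:3]=Ro.from_euler('xyz',s['tcp_rot']).as_matrix(); T[:3,3]=s['eef_pos']
        M=T@np.array(p['tool_from_camera'])   # world from cam
    else:
        p=vision.read_camera(n); M=np.eye(4); R=np.array(p['R']); M[:3,:3]=R.T; M[:3,3]=-R.T@np.array(p['t'])
    p['M']=M; return p
def world(p,at): return p['M'][:3,:3]@np.array(at)+p['M'][:3,3]
def onplane(p,uv,z):
    uv=np.atleast_2d(np.array(uv,float)); K=np.array(p['intrinsics'])
    d=np.c_[uv,np.ones(len(uv))]@np.linalg.inv(K).T@p['M'][:3,:3].T
    o=p['M'][:3,3]; return o+d*((z-o[2])/d[:,2])[:,None]
def proj(p,X):
    X=np.atleast_2d(X); c=(X-p['M'][:3,3])@p['M'][:3,:3]; q=c@np.array(p['intrinsics']).T; return q[:,:2]/q[:,2:]
def save(p,name,crop=None,f=1):
    im=p['pixels'][:,:,::-1]
    if crop: im=im[crop[1]:crop[3],crop[0]:crop[2]]
    cv2.imwrite('pics/'+name+'.png',cv2.resize(im,None,fx=f,fy=f,interpolation=cv2.INTER_CUBIC))
E
python3 - <<'E'
from h import *
for n in ["top","scene"]:
    p=cam(n)
    print(n)
    for q in ["scale","pan_floor","cal_hole","tare_top","steel_weight","brass_weight","bar_weight","stylus","holder"]:
        for r in vision.find_in(p,q)[:3]: 
            w=world(p,r['at']); print(q,round(r['confidence'],2),w.round(0),proj(p,w).round(0))
    for r in vision.regions_of(p,"bar_weight")[:3]:
        m=r['pixels'].astype(np.uint8); c=cv2.findContours(m,0,1)[0]; c=max(c,key=cv2.contourArea)[:,0]
        w=onplane(p,c,28 if n=="top" else 14)[:,:2].astype(np.float32); print('bar',r['confidence'],m.sum(),cv2.minAreaRect(w))
    if n=="top": save(p,"topc",(160,170,400,330),3)
    else: save(p,"scenec",(240,160,440,330),4)
E
```

```text
top
scale 0.61 [542.  -9.  66.] [[319. 236.]]
scale 0.49 [390. 333.  28.] [[204. 288.]]
scale 0.27 [ 673. -300.  112.] [[419. 189.]]
pan_floor 0.96 [552.  -9.  67.] [[319. 232.]]
cal_hole 0.77 [551. -11.  74.] [[320. 232.]]
tare_top 0.45 [455. -90. 108.] [[348. 263.]]
steel_weight 0.43 [496. 300.  47.] [[215. 252.]]
bar_weight 0.82 [331. 219.  38.] [[242. 308.]]
bar_weight 0.76 [392. 334.  29.] [[203. 288.]]
stylus 0.41 [ 449. -432.  100.] [[467. 266.]]
holder 0.9 [ 507. -343.   65.] [[432. 248.]]
bar 0.61 181 ((390.7361145019531, 334.4460144042969), (32.69770431518555, 49.96778106689453), 75.22427368164062)
bar 0.57 349 ((332.0961608886719, 216.0930633544922), (74.75849914550781, 41.3817253112793), 50.842411041259766)
scene
scale 0.85 [583. -38.  72.] [[328. 276.]]
pan_floor 0.8 [590. -34.  69.] [[331. 278.]]
cal_hole 0.89 [585. -38.  69.] [[329. 278.]]
tare_top 0.55 [462. -98. 111.] [[283. 251.]]
steel_weight 0.73 [507. 295.  41.] [[394. 221.]]
brass_weight 0.62 [420. 505.  15.] [[417. 191.]]
brass_weight 0.57 [590. 342.  26.] [[423. 232.]]
bar_weight 0.62 [401. 327.  25.] [[377. 205.]]
bar_weight 0.17 [418. 504.  15.] [[416. 191.]]
stylus 0.69 [504. 295.  39.] [[393. 221.]]
stylus 0.64 [ 462. -438.   85.] [[166. 320.]]
stylus 0.52 [ 525. -357.  103.] [[208. 315.]]
holder 0.67 [ 532. -365.   55.] [[210. 331.]]
bar 0.74 147 ((393.4964599609375, 336.913818359375), (41.70751190185547, 73.14778900146484), 62.943782806396484)
bar 0.69 329 ((328.74237060546875, 221.95785522460938), (67.76166534423828, 85.45281219482422), 50.3601188659668)
```

View pics/topc.png

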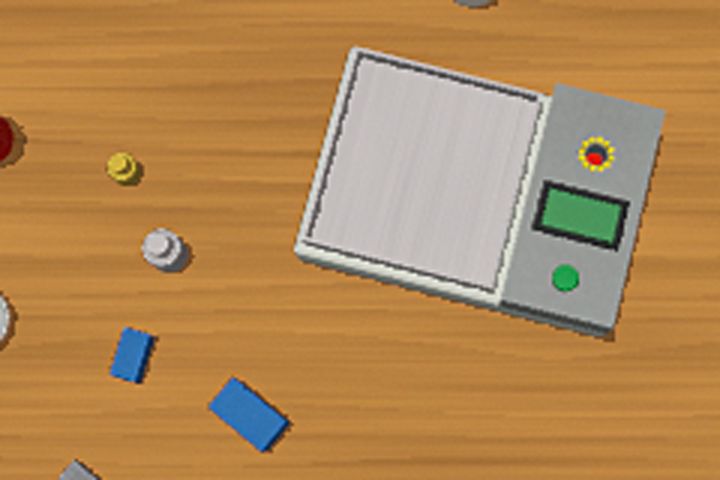

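View pics/scenec.png

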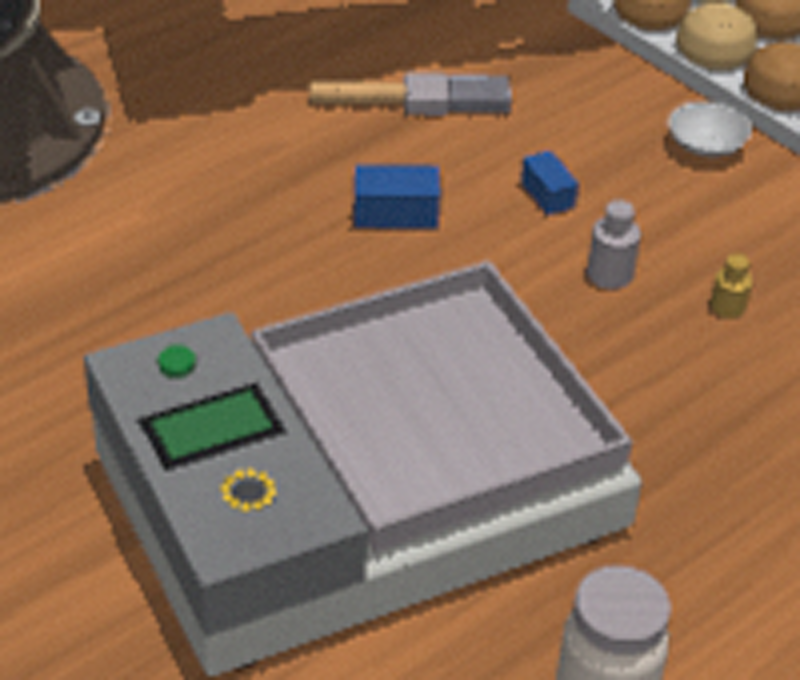

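Run:
```python
from h import *
p=cam("top")
f=lambda pts,z: onplane(p,np.array(pts)/3+[160,170],z).round(1)
print("console",f([(556,85),(664,112),(611,326),(500,301)],104))
print("hole,tare",f([(597,154)],104),f([(565,278)],112))
print("pan floor-ish corners rim90",f([(355,48),(546,97),(497,293),(304,238)],90))
s=cam("scene"); g=lambda pts,z: onplane(s,np.array(pts)/4+[240,160],z).round(1)
print("scene hole,tare",g([(249,489)],104),g([(177,357)],112))
print("console scene",g([(87,357),(235,316),(368,540),(207,584)],104))
print("pan rim scene",g([(258,332),(489,264),(629,440),(371,524)],90))
print("top knobs steel,brass",f([(156,242)],68),f([(120,161)],48))
print("scene knobs",g([(620,210)],68),g([(738,262)],48))
print("scene feet steel brass",g([(611,288)],0),g([(729,316)],0))
```

```text
console [[ 645.9  -84.6  104. ]
 [ 619.2 -189.1  104. ]
 [ 410.5 -134.4  104. ]
 [ 434.1  -29.4  104. ]]
hole,tare [[ 577.3 -123.5  104. ]] [[455.2 -90.7 112. ]]
pan floor-ish corners rim90 [[686.7 112.1  90. ]
 [637.5 -75.6  90. ]
 [443.7 -27.   90. ]
 [496.7 158.9  90. ]]
scene hole,tare [[ 580.3 -121.6  104. ]] [[460.7 -92.  112. ]]
console scene [[ 416.1 -135.6  104. ]
 [ 444.9  -31.4  104. ]
 [ 659.2  -89.4  104. ]
 [ 625.8 -187.8  104. ]]
pan rim scene [[455.8 -19.6  90. ]
 [501.9 159.   90. ]
 [691.  110.8  90. ]
 [641.3 -71.4  90. ]]
top knobs steel,brass [[496.1 305.4  68. ]] [[581.4 347.8  48. ]]
scene knobs [[499.7 302.9  68. ]] [[585.2 349.1  48. ]]
scene feet steel brass [[511.3 292.9   0. ]] [[592.3 342.7   0. ]]
```

The scale's yaw is about -14.5° and the pan centre is near (569,43). The small bar is the right one: it measures about 50 mm at (391,334), and the decoy is about 75 mm long. I'll hover over the bar and refine its position with the wrist camera.

```bash
cat >> h.py <<'E'
def to(x,y,z,yawdeg):
    s=env.state(); R=Ro.from_euler('xyz',s['tcp_rot']).as_matrix()
    d=R.T@(np.array([x,y,z])-s['eef_pos']); yaw=np.degrees(s['tcp_rot'][2])
    t=-((yawdeg-yaw+180)%360-180)
    print('t',round(s['t'],2),'pos',s['eef_pos'].round(1),'rot',np.degrees(s['tcp_rot']).round(1),'F',s['ft_force'].round(1),'op',round(s['opening'],3),'-> shift',d.round(1),'turn',round(t,1))
E
python3 -c "
from h import *
to(391,334,130,72)"
```

```text
t 1.35 pos [203.  591.1 214.6] rot [-180.   -0.   71.] F [-0.5  0.4 -0.4] op 1.0 -> shift [-182.1  261.3   84.6] turn -1.0
```

```bash
python3 -m pendant '[[-30,45,10,0],[-65,95,25,0],[-100,145,42,0],[-136,195,60,0],[-165,238,76,-1],[-182,261,85,-1],[-182,261,85,-1],[-182,261,85,-1]]' 0.4
python3 - <<'E'
from h import *
p=cam("wrist"); save(p,"w1")
for r in vision.regions_of(p,"bar_weight")[:2]:
    m=r['pixels'].astype(np.uint8); c=max(cv2.findContours(m,0,1)[0],key=cv2.contourArea)[:,0]
    print(r['confidence'],cv2.minAreaRect(onplane(p,c,28)[:,:2].astype(np.float32)))
to(391,334,130,72)
E
```

```text
t: 2.35
eef_pos: [390.6, 334.8, 129.9]
tcp_rot: [3.141, -0.001, 1.257]
ft_force: [0.3, 0.2, 0.4]
opening: 0.6
0.69 ((332.56500244140625, 216.9622039794922), (79.22154998779297, 50.89696502685547), 51.16716766357422)
0.65 ((389.4169006347656, 334.9194030761719), (27.58432960510254, 54.21854019165039), 74.4665756225586)
t 2.45 pos [390.3 335.2 130. ] rot [180.   -0.   72.1] F [-0.1  0.2  0.6] op 0.6 -> shift [-0.9  1.   0. ] turn 0.1
```

View pics/w1.png

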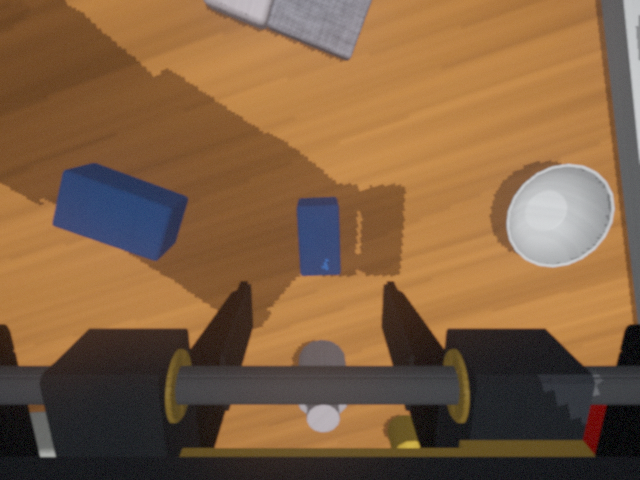

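The bar is centred between the fingers at (319,237) and aligned with them. I'll descend and grip.

```bash
python3 -m pendant '[[-1,0,40,-1],[-1,0,80,-2],[-1,0,110,-2],[-1,0,122,-2],[-1,0,125,-2],[-1,0,125,-2]]'
python3 -m pendant '[[0,0,0,0],[0,0,0,0],[0,0,0,0],[0,0,0,0],[0,0,0,0],[0,0,0,0]]' 1
python3 -m pendant '[[0,0,-15,0],[0,0,-50,0],[0,0,-90,0],[0,0,-125,0],[0,0,-150,0],[0,0,-160,0],[0,0,-160,0]]'
python3 - <<'E'
from h import *
p=cam("wrist"); save(p,"w2")
# pan frame
a=np.radians(-14.5); ex=np.array([np.cos(a),np.sin(a)]); ey=np.array([-ex[1],ex[0]]); c=np.array([569,43.5])
print((c+ey*-44),(c+ey*0),(c+ey*45))
x,y=c-44*ey; to(x,y,165,-14.5)
E
```

```text
t: 3.2
eef_pos: [390.3, 334.7, 5.8]
tcp_rot: [3.14, -0.002, 1.294]
ft_force: [-0.6, -0.2, 0.1]
opening: 0.601
t: 3.95
eef_pos: [390.6, 334.9, 6.1]
tcp_rot: [3.14, -0.002, 1.294]
ft_force: [-0.4, 1.8, 5.4]
opening: 0.291
t: 4.82
eef_pos: [390.0, 334.5, 166.3]
tcp_rot: [3.14, -0.002, 1.294]
ft_force: [-0.7, 0.1, -3.7]
opening: 0.292
[557.98327982   0.90150382] [569.   43.5] [580.26710018  87.06664382]
t 4.88 pos [389.9 334.4 165.6] rot [ 1.799e+02 -1.000e-01  7.410e+01] F [ 0.1  0.6 -4.1] op 0.292 -> shift [-274.8  252.9    0.5] turn 88.6
```

View pics/w2.png

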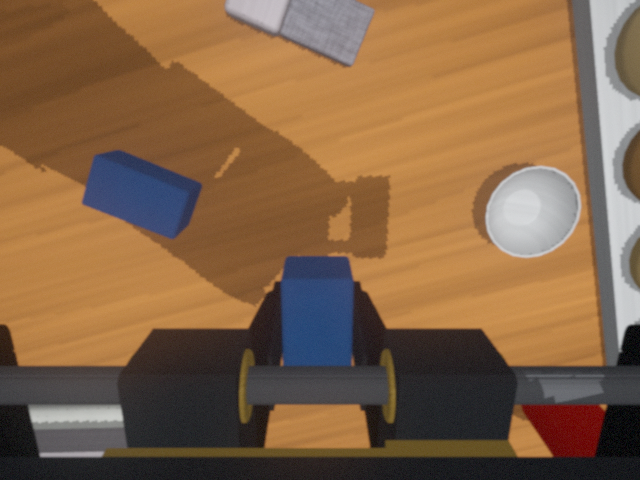

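The bar is held squarely; the 27.7 mm opening matches its 28 mm width. Now I'll carry it to the pan.

```bash
python3 -m pendant '[[-20,18,0,6],[-55,50,0,15],[-95,87,0,25],[-135,124,0,35],[-175,161,0,45],[-215,198,0,55],[-245,226,0,65],[-268,246,0,74]]'
python3 -c "
from h import *
to(558,1,165,-14.5)"
```

```text
t: 5.88
eef_pos: [553.4, 7.6, 163.9]
tcp_rot: [-3.14, 0.001, -0.004]
ft_force: [1.4, 0.1, -3.4]
opening: 0.295
t 5.88 pos [553.4   7.6 163.9] rot [-179.9    0.    -0.2] F [ 1.4  0.1 -3.4] op 0.295 -> shift [ 4.7  6.6 -1.1] turn 14.3
```

```bash
python3 -m pendant '[[3,4,0,7],[5,7,0,14],[5,7,0,14],[5,7,0,14]]'
python3 - <<'E'
from h import *
p=cam("wrist"); save(p,"w3")
to(558,1,78,-14.5)
E
```

```text
t: 6.38
eef_pos: [558.0, 0.8, 163.2]
tcp_rot: [-3.141, 0.003, -0.246]
ft_force: [-0.2, 0.7, -3.4]
opening: 0.294
t 6.42 pos [558.1   0.8 163.4] rot [-1.799e+02  1.000e-01 -1.410e+01] F [-0.4  0.9 -3.8] op 0.291 -> shift [ 0.1 -0.1 85.4] turn 0.4
```

View pics/w3.png

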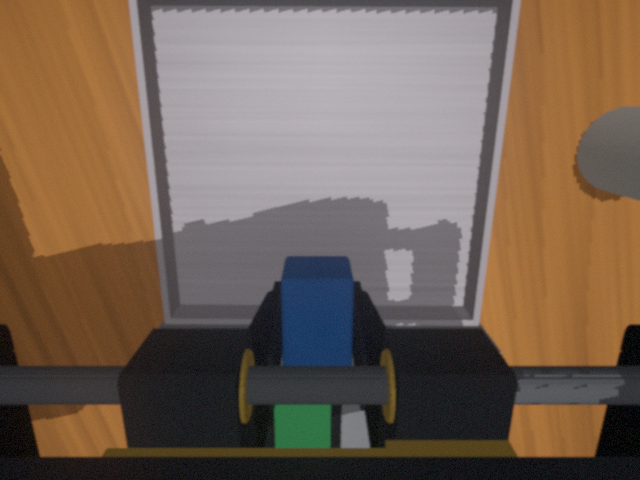

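Run:
```python
from h import *
p=cam("wrist")
a=np.radians(-14.1); ex=np.array([np.cos(a),np.sin(a)]); ey=np.array([-ex[1],ex[0]])
c=np.array([569,43.5])
for uv,z in [((320,11),70),((163,200),70),((474,200),70),((320,304),70),((320,321),90),((147,150),90),((500,150),90)]:
    w=onplane(p,uv,z)[0,:2]-c; print(uv,z,(w@ex).round(1),(w@ey).round(1))
```

```text
(320, 11) 70 0.7 88.6
(163, 200) 70 -97.3 -17.9
(474, 200) 70 97.3 -17.6
(320, 304) 70 1.2 -89.3
(320, 321) 90 1.2 -91.4
(147, 150) 90 -95.9 14.8
(500, 150) 90 101.2 15.1
```

The wrist view puts the pan centre within about 2 mm of my estimate. I'll lower the bar.

```bash
python3 -m pendant '[[0,0,15,0],[0,0,40,0],[0,0,62,0],[0,0,76,0],[0,0,82,0],[0,0,84,0],[0,0,85,0],[0,0,85,0]]'; python3 -m pendant '[[0,0,1,0],[0,0,1,0],[0,0,2,0],[0,0,2,0]]'
```

```text
t: 7.48
eef_pos: [558.2, 0.9, 79.0]
tcp_rot: [-3.14, 0.001, -0.247]
ft_force: [-0.1, 0.1, -3.6]
opening: 0.292
t: 7.98
eef_pos: [558.2, 0.9, 76.9]
tcp_rot: [-3.14, 0.001, -0.247]
ft_force: [0.6, -0.0, -1.9]
opening: 0.295
```

```bash
python3 -m pendant '[[0,0,0.8,0],[0,0,0.8,0],[0,0,0.8,0]]'; python3 -m pendant '[[0,0,0,0],[0,0,0,0],[0,0,0,0],[0,0,0,0]]' 0.5;  python3 -m pendant '[[0,0,-20,0],[0,0,-60,0],[0,0,-95,0],[0,0,-110,0],[0,0,-110,0]]' 0.4
python3 - <<'E'
from h import *
p=cam("wrist"); save(p,"w4"); to(499,303,140,-14.5)
E
```

```text
t: 8.35
eef_pos: [558.2, 0.9, 76.2]
tcp_rot: [-3.14, 0.001, -0.247]
ft_force: [-1.2, 0.2, -0.9]
opening: 0.294
t: 8.85
eef_pos: [558.2, 0.9, 76.2]
tcp_rot: [-3.14, 0.001, -0.247]
ft_force: [1.0, -0.2, 0.1]
opening: 0.498
t: 9.48
eef_pos: [558.4, 0.8, 186.4]
tcp_rot: [-3.14, -0.0, -0.247]
ft_force: [-1.6, -0.3, -0.0]
opening: 0.604
t 9.53 pos [558.    0.8 185.5] rot [-1.799e+02  1.000e-01 -1.410e+01] F [ 0.   0.  -0.1] op 0.598 -> shift [-130.9 -278.6   46. ] turn 0.4
```

View pics/w4.png

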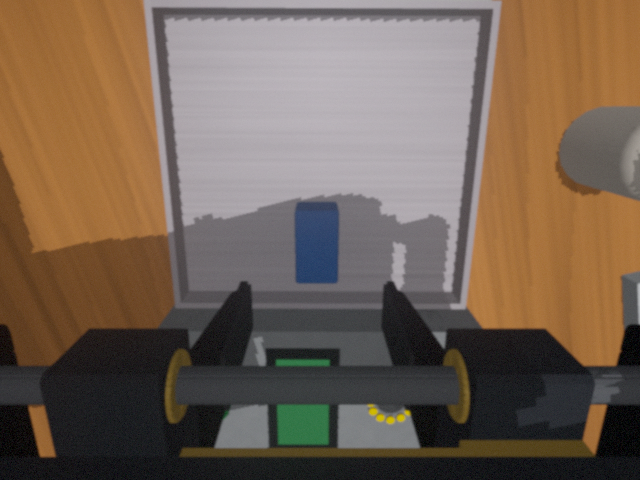

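The bar lies flat in the pan at (317,242). Next is the steel weight.

```bash
python3 -m pendant '[[-20,-42,0,0],[-45,-97,0,0],[-72,-154,10,0],[-98,-210,22,0],[-120,-256,36,0],[-131,-279,46,0],[-131,-279,46,0],[-131,-279,46,0]]' 0.3
python3 - <<'E'
from h import *
p=cam("wrist"); save(p,"w5")
for q in ["steel_weight","brass_weight"]:
  for r in vision.regions_of(p,q)[:2]:
    m=r['pixels']; v,u=np.nonzero(m); print(q,r['confidence'],m.sum(),u.min(),u.max(),v.min(),v.max())
to(499,303,140,-14.5)
E
```

```text
t: 10.52
eef_pos: [498.9, 302.6, 139.3]
tcp_rot: [-3.141, 0.003, -0.247]
ft_force: [0.2, -0.7, 1.0]
opening: 0.703
steel_weight 0.72 3102 287 344 198 265
brass_weight 0.63 1879 398 449 111 155
brass_weight 0.39 3123 287 343 197 266
t 10.68 pos [499.4 302.4 140.2] rot [-1.799e+02  1.000e-01 -1.420e+01] F [-0.2  0.5 -0.3] op 0.703 -> shift [-0.6 -0.5  0.2] turn 0.3
```

View pics/w5.png

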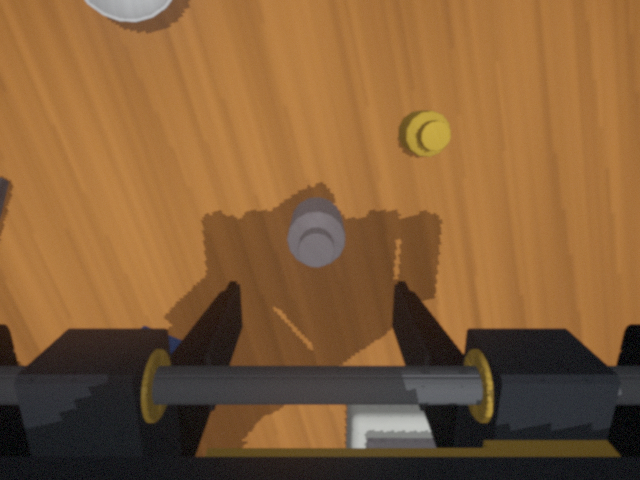

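Run:
```python
from h import *
p=cam("wrist")
print("steel knob",onplane(p,(317,243),68),"shoulder",onplane(p,(316.5,237.5),46))
print("brass knob",onplane(p,(434,135),48),"shoulder",onplane(p,(427.5,134),30))
to(*onplane(p,(317,240),60)[0,:2],18,-14.2)
```

```text
steel knob [[500.11410575 307.26320496  68.        ]] shoulder [[498.94631152 304.0977486   46.        ]]
brass knob [[582.55889218 349.54042586  48.        ]] shoulder [[583.01532759 348.90398382  30.        ]]
t 10.72 pos [499.5 302.5 140.3] rot [-1.799e+02  1.000e-01 -1.420e+01] F [-0.6 -0.3  0.3] op 0.699 -> shift [ -0.4  -4.  122.3] turn -0.0
```

```bash
python3 -m pendant '[[-0.5,-3,40,0],[-0.5,-3,80,0],[-0.5,-3,108,0],[-0.5,-3,121,0],[-0.5,-3,124,0],[-0.5,-3,124,0]]'
python3 -m pendant '[[0,0,0,0],[0,0,0,0],[0,0,0,0],[0,0,0,0],[0,0,0,0],[0,0,0,0]]' 1
python3 -m pendant '[[0,0,-15,0],[0,0,-50,0],[0,0,-90,0],[0,0,-125,0],[0,0,-155,0],[0,0,-170,0],[0,0,-170,0]]'
python3 - <<'E'
from h import *
p=cam("wrist"); save(p,"w6")
to(580,87,190,-14.2)
E
```

```text
t: 11.48
eef_pos: [500.1, 305.8, 17.1]
tcp_rot: [-3.14, 0.0, -0.248]
ft_force: [0.2, 0.4, 0.7]
opening: 0.702
t: 12.22
eef_pos: [499.8, 305.8, 17.3]
tcp_rot: [-3.14, 0.001, -0.248]
ft_force: [-2.6, 0.1, 5.9]
opening: 0.391
t: 13.1
eef_pos: [499.9, 305.5, 187.9]
tcp_rot: [-3.139, -0.0, -0.248]
ft_force: [0.1, 0.1, -5.0]
opening: 0.39
t 13.15 pos [499.5 305.3 186.8] rot [-1.799e+02  1.000e-01 -1.420e+01] F [ 0.   0.2 -4.7] op 0.394 -> shift [131.6 191.9  -3.6] turn -0.0
```

View pics/w6.png

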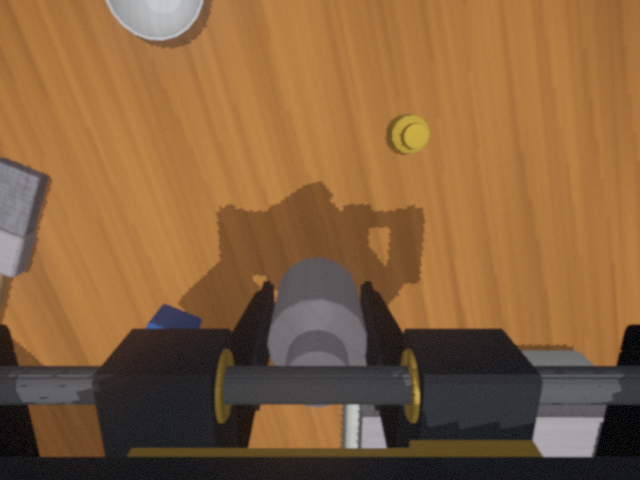

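The steel weight is held upright at 37 mm opening. I'll move it to the pan's left half.

```bash
python3 -m pendant '[[15,22,0,0],[40,58,0,0],[66,96,0,0],[92,134,0,0],[114,166,0,0],[127,185,0,0],[131,192,0,0],[131,192,0,0]]'
python3 -m pendant '[[0,0,15,0],[0,0,45,0],[0,0,70,0],[0,0,86,0],[0,0,94,0],[0,0,97,0],[0,0,97,0]]'; python3 -c "
from h import *
to(580,87,88,-14.2)"
```

```text
t: 14.15
eef_pos: [579.0, 87.1, 185.5]
tcp_rot: [-3.14, 0.003, -0.249]
ft_force: [0.6, 0.1, -5.2]
opening: 0.392
t: 15.02
eef_pos: [578.9, 87.4, 88.9]
tcp_rot: [-3.14, 0.002, -0.249]
ft_force: [0.3, 0.7, -4.3]
opening: 0.395
t 15.03 pos [578.9  87.4  88.9] rot [-1.799e+02  1.000e-01 -1.420e+01] F [ 0.3  0.7 -4.3] op 0.395 -> shift [1.1 0.1 0.9] turn -0.0
```

```bash
python3 -m pendant '[[0,0,1,0],[0,0,1.8,0],[0,0,1.8,0],[0,0,1.8,0]]'
```

```text
t: 15.52
eef_pos: [579.1, 87.3, 87.4]
tcp_rot: [-3.14, 0.002, -0.249]
ft_force: [-0.2, -0.2, -1.4]
opening: 0.394
```

```bash
python3 -m pendant '[[0,0,0.6,0],[0,0,0.6,0],[0,0,0.6,0]]'; python3 -m pendant '[[0,0,0,0],[0,0,0,0],[0,0,0,0],[0,0,0,0]]' 0.4;  python3 -m pendant '[[0,0,-15,0],[0,0,-45,0],[0,0,-75,0],[0,0,-95,0],[0,0,-95,0]]' 0.4
python3 - <<'E'
from h import *
p=cam("wrist"); save(p,"w7"); to(583,349,140,-14.2)
E
```

```text
t: 15.9
eef_pos: [579.1, 87.3, 87.3]
tcp_rot: [-3.14, 0.001, -0.249]
ft_force: [-2.4, -0.8, 5.7]
opening: 0.396
t: 16.4
eef_pos: [579.2, 87.3, 87.3]
tcp_rot: [-3.14, 0.001, -0.249]
ft_force: [0.6, -0.1, 0.1]
opening: 0.6
t: 17.02
eef_pos: [579.9, 87.2, 184.4]
tcp_rot: [-3.139, -0.002, -0.249]
ft_force: [-0.6, -0.5, -0.8]
opening: 0.6
t 17.07 pos [579.3  87.2 183. ] rot [-179.9   -0.   -14.2] F [-0.4 -0.5 -0.1] op 0.6 -> shift [ -60.9 -254.6   43.5] turn -0.0
```

View pics/w7.png

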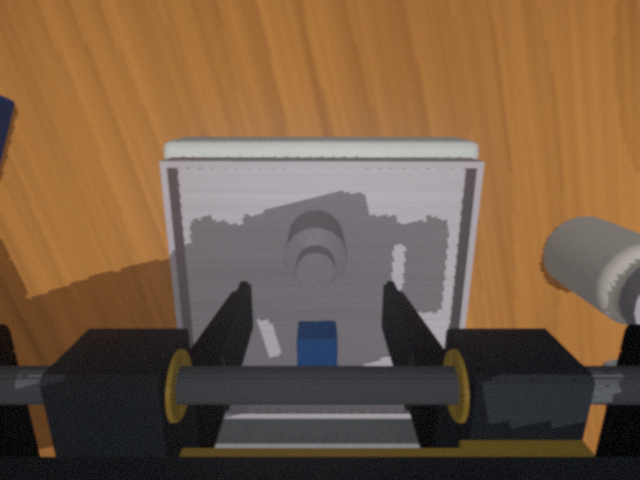

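Steel stands upright at (316,245). Brass is next.

```bash
python3 -m pendant '[[-10,-42,0,0],[-24,-98,5,0],[-38,-158,15,0],[-50,-210,28,0],[-58,-243,40,0],[-61,-254,43,0],[-61,-254,43,0],[-61,-254,43,0]]' 0.4
python3 - <<'E'
from h import *
p=cam("wrist"); save(p,"w8")
for r in vision.regions_of(p,"brass_weight")[:2]:
    m=r['pixels']; v,u=np.nonzero(m); print(r['confidence'],m.sum(),u.min(),u.max(),v.min(),v.max())
for r in vision.find_in(p,"brass_weight")[:2]: print(r['confidence'],world(p,r['at']))
to(583,349,4,-14.2)
E
```

```text
t: 18.08
eef_pos: [583.0, 347.2, 140.8]
tcp_rot: [-3.14, -0.0, -0.25]
ft_force: [-0.0, -0.7, -0.2]
opening: 0.597
0.55 1624 295 337 200 248
0.61 [554.35362352 153.73930056  14.39966406]
0.6 [581.7920102  356.14516451  29.45327409]
t 18.23 pos [583.1 347.4 141.1] rot [-179.9   -0.   -14.3] F [-0.2  0.  -0.1] op 0.601 -> shift [ -0.6  -1.2 137.1] turn -0.1
```

View pics/w8.png

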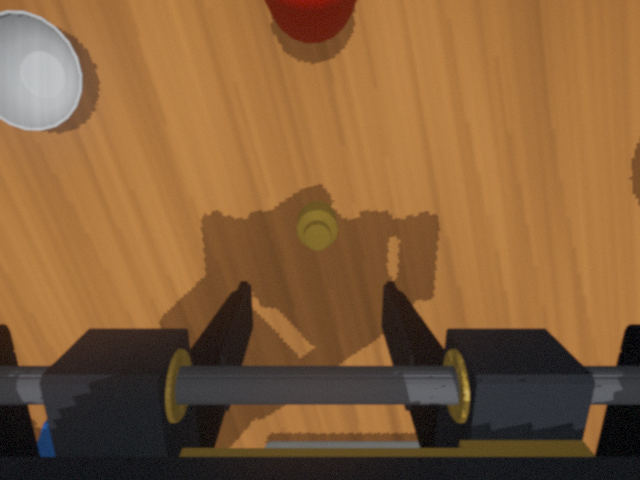

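```bash
python3 -m pendant '[[0,-4.5,40,0],[0,-4.5,80,0],[0,-4.5,112,0],[0,-4.5,130,0],[0,-4.5,136,0],[0,-4.5,137,0],[0,-4.5,137,0]]'
python3 -m pendant '[[0,0,0,0],[0,0,0,0],[0,0,0,0],[0,0,0,0],[0,0,0,0],[0,0,0,0]]' 1
python3 -m pendant '[[0,0,-15,0],[0,0,-50,0],[0,0,-90,0],[0,0,-125,0],[0,0,-155,0],[0,0,-175,0],[0,0,-175,0]]'
python3 - <<'E'
from h import *
p=cam("wrist"); save(p,"w9")
to(570,44.5,180,-14.2)
E
```

```text
t: 19.1
eef_pos: [584.9, 352.3, 5.2]
tcp_rot: [-3.138, -0.002, -0.25]
ft_force: [-0.1, 0.3, 0.4]
opening: 0.602
t: 19.85
eef_pos: [584.9, 352.3, 5.3]
tcp_rot: [-3.138, -0.002, -0.25]
ft_force: [-0.9, 0.5, 3.5]
opening: 0.295
t: 20.72
eef_pos: [584.8, 352.0, 182.4]
tcp_rot: [-3.136, -0.005, -0.25]
ft_force: [-0.3, -0.6, -2.7]
opening: 0.298
t 20.77 pos [584.4 351.8 180.8] rot [-179.8   -0.2  -14.3] F [ 1.   0.4 -2.7] op 0.3 -> shift [ 6.210e+01  3.013e+02 -2.000e-01] turn -0.1
```

View pics/w9.png

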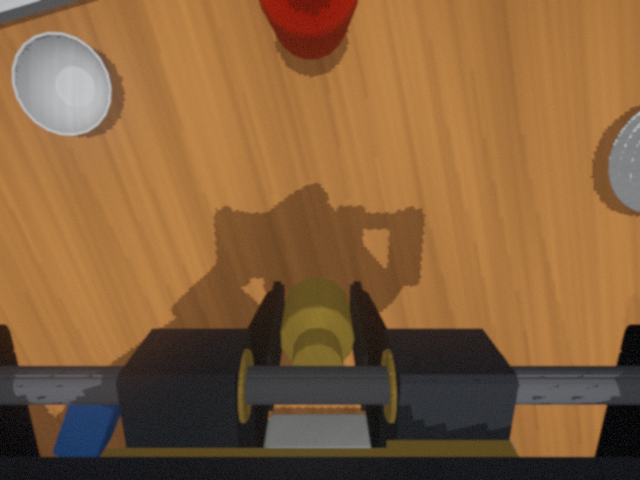

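```bash
python3 -m pendant '[[8,38,0,0],[20,95,0,0],[32,155,0,0],[44,215,0,0],[54,264,0,0],[60,292,0,0],[62,301,0,0],[62,301,0,0]]'
python3 -m pendant '[[0,0,15,0],[0,0,45,0],[0,0,72,0],[0,0,92,0],[0,0,100,0],[0,0,102,0],[0,0,102,0]]'; python3 -c "
from h import *
to(570,44.5,75.5,-14.2)"
```

```text
t: 21.78
eef_pos: [569.8, 44.8, 179.2]
tcp_rot: [-3.138, -0.002, -0.251]
ft_force: [0.1, 0.3, -2.7]
opening: 0.294
t: 22.65
eef_pos: [570.3, 45.4, 77.6]
tcp_rot: [-3.138, -0.002, -0.25]
ft_force: [0.1, -0.1, -2.3]
opening: 0.297
t 22.65 pos [570.3  45.4  77.6] rot [-1.798e+02 -1.000e-01 -1.430e+01] F [ 0.1 -0.1 -2.3] op 0.297 -> shift [-0.1  1.   2.1] turn -0.1
```

```bash
python3 -m pendant '[[0,0,1,0],[0,0,2,0],[0,0,2,0],[0,0,2,0]]'
```

```text
t: 23.15
eef_pos: [570.4, 45.4, 75.7]
tcp_rot: [-3.137, -0.003, -0.25]
ft_force: [0.1, -0.1, -1.9]
opening: 0.299
```

```bash
python3 -m pendant '[[0,0,0.7,0],[0,0,0.7,0],[0,0,0.7,0]]'
```

```text
t: 23.52
eef_pos: [570.4, 45.4, 75.3]
tcp_rot: [-3.137, -0.003, -0.25]
ft_force: [-2.1, -0.7, 5.3]
opening: 0.297
```

Contact confirmed, so I'll release and check.

```bash
python3 -m pendant '[[0,0,0,0],[0,0,0,0],[0,0,0,0],[0,0,0,0]]' 0.5;  python3 -m pendant '[[0,0,-15,0],[0,0,-45,0],[0,0,-80,0],[0,0,-115,0],[0,0,-130,0],[0,0,-130,0]]' 0.5
python3 - <<'E'
from h import *
p=cam("wrist"); save(p,"w10")
s=cam("scene"); save(s,"s10",(140,180,440,380),2.6)
for n in (p,s):
  for q in ["holder","stylus"]:
    for r in vision.find_in(n,q)[:3]: print(q,r['confidence'],world(n,r['at']).round())
t=cam("top"); save(t,"t10",(380,200,500,300),6)
E
```

```text
t: 24.02
eef_pos: [570.4, 45.4, 75.2]
tcp_rot: [-3.137, -0.003, -0.25]
ft_force: [0.0, 0.3, 0.6]
opening: 0.5
t: 24.78
eef_pos: [570.1, 45.0, 206.0]
tcp_rot: [-3.137, -0.004, -0.25]
ft_force: [0.9, 1.1, -0.6]
opening: 0.501
holder 0.94 [ 533. -367.   57.]
stylus 0.64 [ 460. -439.   84.]
```

View pics/s10.png

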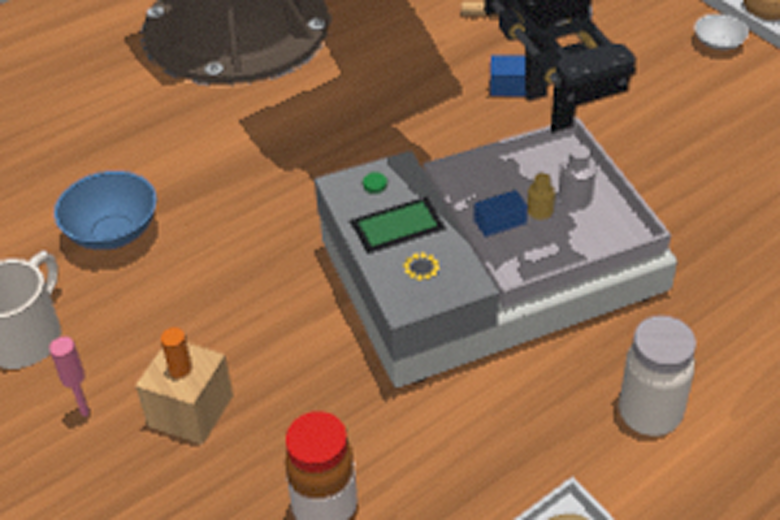

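View pics/t10.png

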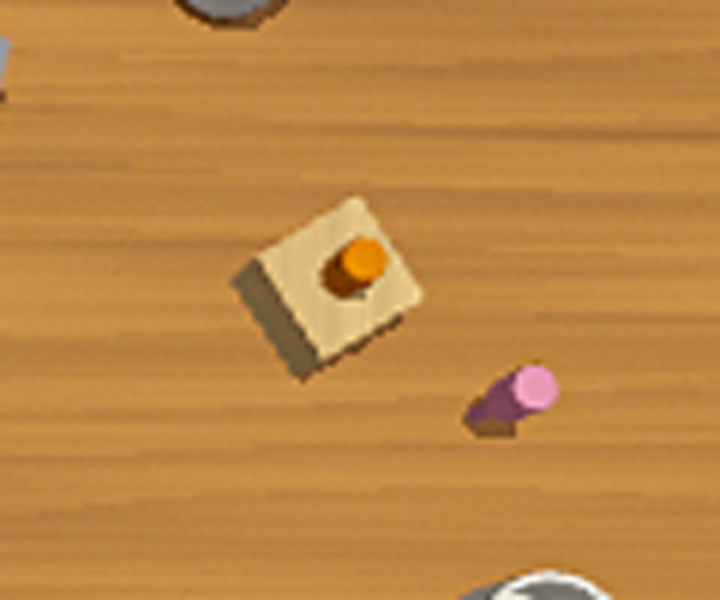

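View pics/w10.png

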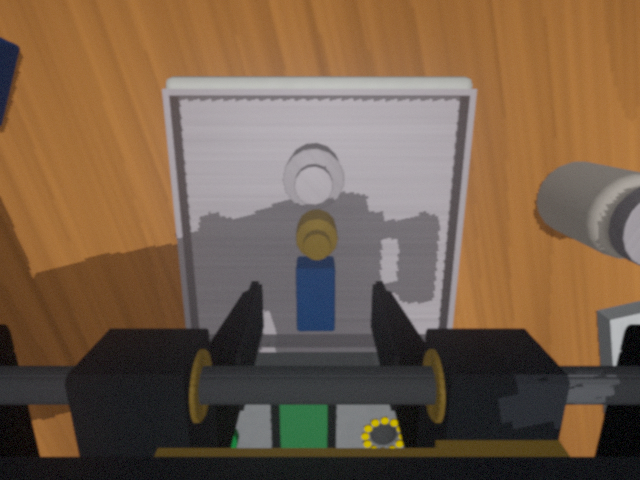

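The wrist view shows all three weights upright in the pan: steel (314,185), brass (317,238) and bar (316,293). The top crop shows the orange handle centred at about (364,260), and I'll leave the pink one alone. Next I'll locate the stylus.

Run:
```python
from h import *
t=cam("top")
g=lambda q,z:onplane(t,np.array(q)/6+[380,200],z).round(1)
print("handle top",g((364,260),115),"block",g((341,278),65))
s=cam("scene"); k=lambda q,z:onplane(s,np.array(q)/2.6+[140,180],z).round(1)
print("scene handle top",k((173,337),115),"block",k((184,376),65))
to(517,-352,215,-14.2)
```

```text
handle top [[ 511.1 -354.9  115. ]] block [[ 511.2 -356.    65. ]]
scene handle top [[ 518.3 -356.5  115. ]] block [[ 525.1 -357.4   65. ]]
t 25.23 pos [569.9  45.  204.7] rot [-1.798e+02 -1.000e-01 -1.430e+01] F [-0.2  0.4  0.7] op 0.504 -> shift [ 47.1 397.6 -11.8] turn -0.1
```

```bash
python3 -m pendant '[[5,40,-8,0],[12,100,-12,0],[20,160,-12,0],[27,220,-12,0],[34,280,-12,0],[40,335,-12,0],[45,380,-12,0],[46,401,-12,0]]' 0.4
python3 -m pendant '[[0,0,0,0],[0,0,0,0]]'
python3 - <<'E'
from h import *
p=cam("wrist"); save(p,"w11")
for q in ["holder","stylus"]:
    for r in vision.find_in(p,q)[:3]: print(q,r['confidence'],world(p,r['at']).round())
to(515,-356,160,-14.2)
E
```

```text
t: 26.22
eef_pos: [514.4, -357.0, 214.7]
tcp_rot: [-3.137, -0.002, -0.252]
ft_force: [-0.1, 0.5, -0.4]
opening: 0.595
t: 26.48
eef_pos: [514.6, -355.8, 214.6]
tcp_rot: [-3.137, -0.001, -0.252]
ft_force: [0.9, -0.7, 0.2]
opening: 0.6
holder 0.81 [ 517. -351.   60.]
stylus 0.66 [ 518. -353.  114.]
stylus 0.56 [ 455. -435.   92.]
t 26.62 pos [ 514.9 -355.7  214.9] rot [-1.798e+02 -1.000e-01 -1.440e+01] F [-0.4  0.4  0.2] op 0.598 -> shift [ 0.1  0.5 54.9] turn -0.2
```

View pics/w11.png

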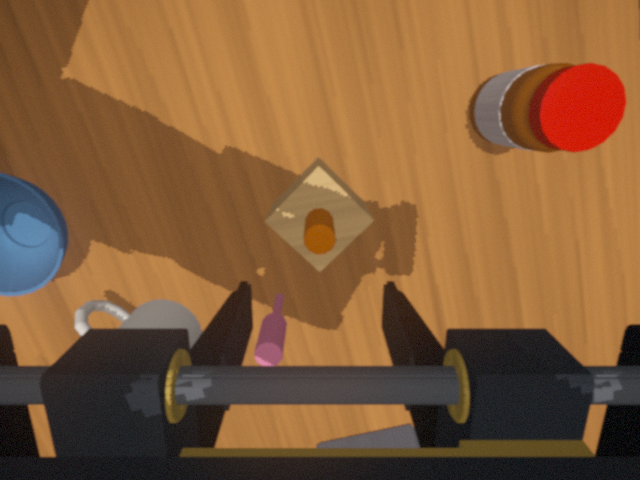

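Run:
```python
from h import *
p=cam("wrist"); a=onplane(p,(320,239),115)[0]; b=onplane(p,(319.5,215),65)[0]; print(a,b)
to(a[0],a[1],73,-14.4)
```

```text
[ 516.31246543 -357.1011444   115.        ] [ 517.29157655 -353.32136688   65.        ]
t 26.68 pos [ 514.8 -355.9  214.9] rot [-1.798e+02 -1.000e-01 -1.440e+01] F [ 0.4  0.7 -0.2] op 0.601 -> shift [  1.5   1.4 141.9] turn 0.0
```

```bash
python3 -m pendant '[[1.5,0,30,0],[1.5,0,75,0],[1.5,0,110,0],[1.5,0,132,0],[1.5,0,141,0],[1.5,0,141,0]]'
python3 -m pendant '[[0,0,0,0],[0,0,0,0],[0,0,0,0],[0,0,0,0],[0,0,0,0],[0,0,0,0]]' 1
```

```text
t: 27.42
eef_pos: [516.9, -355.5, 74.0]
tcp_rot: [-3.137, -0.002, -0.25]
ft_force: [-0.0, -0.2, 1.2]
opening: 0.601
t: 28.18
eef_pos: [516.9, -355.6, 74.2]
tcp_rot: [-3.137, -0.002, -0.25]
ft_force: [-1.2, 0.8, 4.1]
opening: 0.227
```

```bash
python3 -m pendant '[[0,0,-12,0],[0,0,-35,0],[0,0,-65,0],[0,0,-95,0],[0,0,-120,0],[0,0,-135,0],[0,0,-140,0],[0,0,-140,0]]'
python3 - <<'E'
from h import *
p=cam("wrist"); save(p,"w12"); s=cam("scene"); save(s,"s12",(140,180,440,380),2.6); to(579,-122.5,215,-14.4)
E
```

```text
t: 29.18
eef_pos: [516.4, -356.0, 213.9]
tcp_rot: [-3.137, -0.001, -0.25]
ft_force: [0.7, -0.4, -0.7]
opening: 0.227
t 29.27 pos [ 516.3 -355.9  213.3] rot [-179.7   -0.   -14.3] F [-0.2  0.1 -0.6] op 0.224 -> shift [   2.9 -241.6   -0.6] turn 0.1
```

View pics/w12.png

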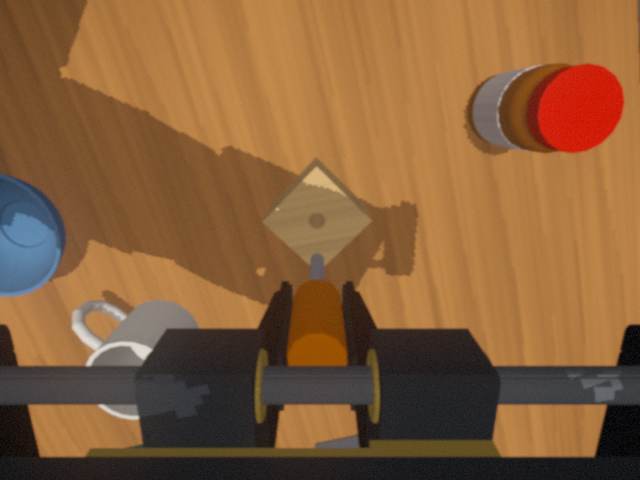

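View pics/s12.png

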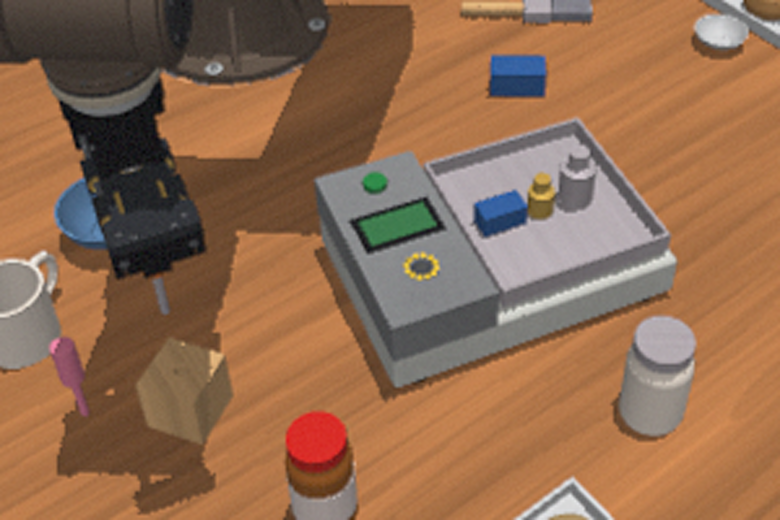

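The stylus is out and vertical, with its tip at (317,256) in the wrist view. I'll move over the aperture.

```bash
python3 -m pendant '[[0,-25,0,0],[1,-70,0,0],[2,-120,0,0],[2,-165,0,0],[3,-205,0,0],[3,-230,0,0],[3,-242,0,0],[3,-242,0,0]]'
python3 -m pendant '[[0,0,8,0],[0,0,20,0],[0,0,25,0],[0,0,25,0]]'
python3 - <<'E'
from h import *
p=cam("wrist"); save(p,"w13",(220,180,420,330),4)
to(579,-122.5,170,-14.4)
for z,d in ((104,-1),): pass
s=env.state(); R=Ro.from_euler('xyz',s['tcp_rot']).as_matrix()
print("tip px exp",proj(p,s['eef_pos']+R@[0,0,63.5]),"axis at z104",proj(p,[*s['eef_pos'][:2],104]))
E
```

```text
t: 30.28
eef_pos: [579.1, -121.4, 214.2]
tcp_rot: [-3.137, 0.0, -0.249]
ft_force: [0.5, -0.7, -0.5]
opening: 0.226
t: 30.78
eef_pos: [578.9, -121.5, 188.6]
tcp_rot: [-3.137, 0.001, -0.25]
ft_force: [-0.1, -0.1, 0.2]
opening: 0.224
t 30.82 pos [ 579.1 -121.5  189. ] rot [-179.7    0.   -14.3] F [-0.6 -1.  -0.6] op 0.229 -> shift [ 0.1  1.1 19. ] turn 0.1
tip px exp [[318.10467617 255.64354079]] axis at z104 [[318.10588257 244.70070581]]
```

View pics/w13.png

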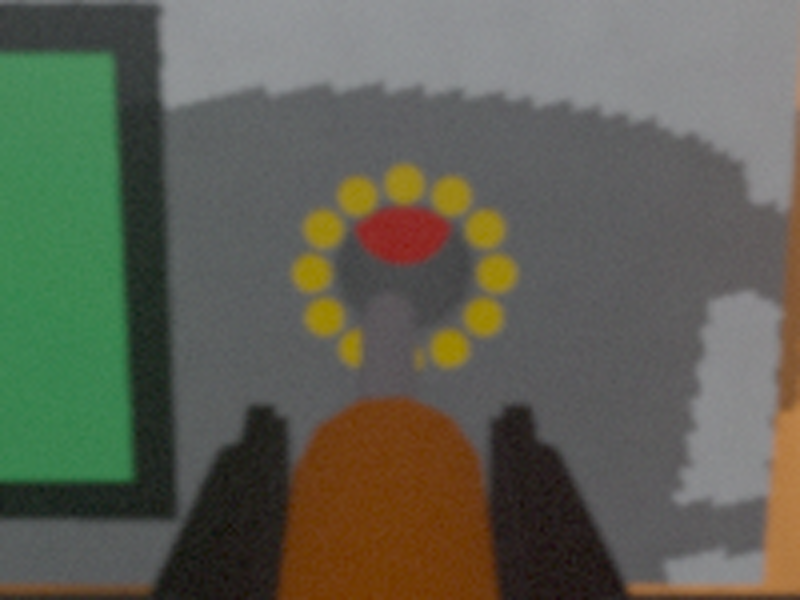

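The ring centre is at about (321,248) and the tip is slightly left of it and short. I'll correct by about +2.2/+2.5 mm and go into the hole.

```bash
python3 -m pendant '[[1,1.2,0,0],[2.2,2.5,0,0],[2.2,2.5,3,0],[2.2,2.5,12,0],[2.2,2.5,16,0],[2.2,2.5,16,0]]'
python3 - <<'E'
from h import *
p=cam("wrist"); save(p,"w14",(220,180,420,330),4)
to(579,-122.5,170,-14.4)
s=env.state(); R=Ro.from_euler('xyz',s['tcp_rot']).as_matrix()
print("tip px exp",proj(p,s['eef_pos']+R@[0,0,63.5]),"axis at z104",proj(p,[*s['eef_pos'][:2],104]))
E
```

```text
t: 31.58
eef_pos: [580.5, -124.3, 172.5]
tcp_rot: [-3.137, 0.001, -0.249]
ft_force: [-0.1, -0.0, -0.6]
opening: 0.226
t 31.62 pos [ 580.6 -124.4  172.8] rot [-179.7    0.   -14.3] F [ 0.1  0.2 -0.1] op 0.227 -> shift [-2.  -1.4  2.8] turn 0.1
tip px exp [[318.05392375 255.7079985 ]] axis at z104 [[318.1280375  253.22250588]]
```

View pics/w14.png

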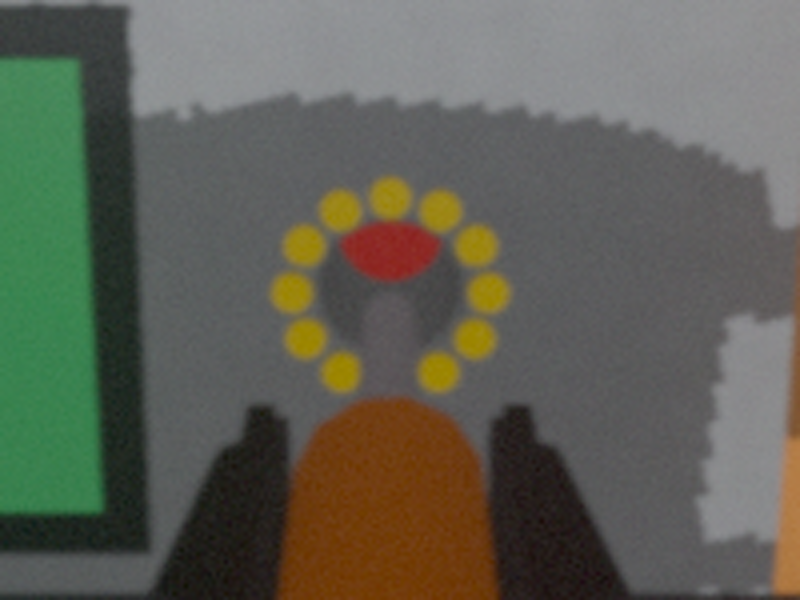

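The tip and ring are concentric now, with the ring centre at about (318,253). I'll go down into the aperture.

```bash
python3 -m pendant '[[0,0,6,0],[0,0,15,0],[0,0,24,0],[0,0,30,0],[0,0,31,0],[0,0,31,0]]'; python3 -m pendant '[[0,0,1,0],[0,0,3,0],[0,0,5,0],[0,0,6,0],[0,0,6,0]]'
```

```text
t: 32.38
eef_pos: [580.7, -124.2, 141.8]
tcp_rot: [-3.137, 0.001, -0.249]
ft_force: [0.5, -0.1, 0.2]
opening: 0.228
t: 33.0
eef_pos: [580.8, -124.2, 136.0]
tcp_rot: [-3.137, 0.0, -0.249]
ft_force: [-0.4, 0.4, 2.1]
opening: 0.228
```

```bash
python3 -m pendant '[[0,0,1,0],[0,0,2,0],[0,0,3,0],[0,0,3,0]]'
```

```text
t: 33.5
eef_pos: [580.8, -124.3, 133.0]
tcp_rot: [-3.137, 0.0, -0.249]
ft_force: [-1.3, 0.6, 4.1]
opening: 0.227
```

```bash
python3 -m pendant '[[0,0,1,0],[0,0,2,0],[0,0,3,0],[0,0,3,0]]'
```

```text
t: 34.0
eef_pos: [580.9, -124.3, 130.9]
tcp_rot: [-3.137, -0.0, -0.249]
ft_force: [-2.0, 1.1, 11.6]
opening: 0.228
```

```bash
python3 -m pendant '[[0,0,0.7,0],[0,0,1,0],[0,0,1,0],[0,0,1,0]]'
```

```text
t: 34.5
eef_pos: [581.0, -124.3, 130.8]
tcp_rot: [-3.137, -0.001, -0.249]
ft_force: [-4.4, 0.1, 13.8]
opening: 0.227
```

Force jumped from 7 N to about 14 N and motion stopped, so the button is at its hard stop. One last check before handing in.

```bash
python3 -m pendant '[[0,0,0,0],[0,0,0,0],[0,0,0,0]]'
python3 - <<'E'
from h import *
p=cam("scene"); save(p,"s15",(140,120,440,345),2.6); to(581,-124,131,-14.3)
p=cam("wrist"); save(p,"w15")
E
```

```text
t: 34.88
eef_pos: [580.9, -124.2, 131.0]
tcp_rot: [-3.137, -0.001, -0.249]
ft_force: [-1.3, -0.0, 7.6]
opening: 0.22
t 34.92 pos [ 580.9 -124.3  131.1] rot [-1.797e+02 -1.000e-01 -1.430e+01] F [-3.2 -0.5  7.9] op 0.224 -> shift [ 0.1 -0.3  0.1] turn 0.0
```

View pics/s15.png

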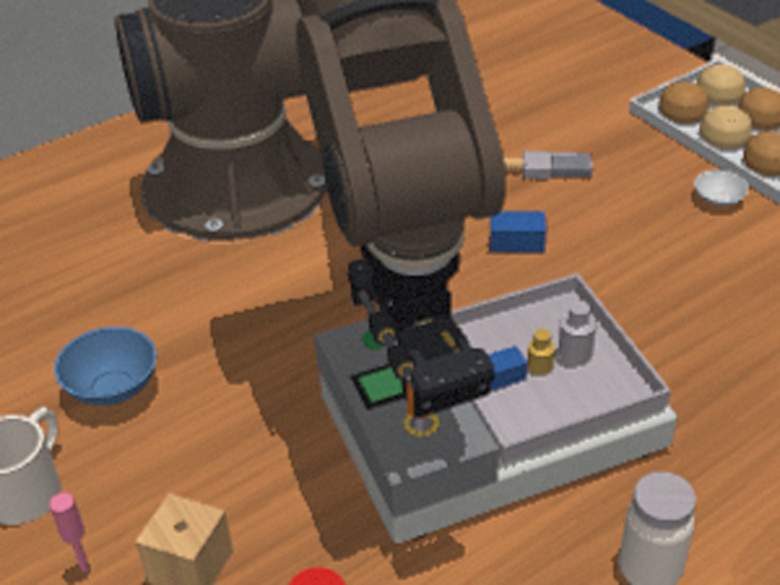

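View pics/w15.png

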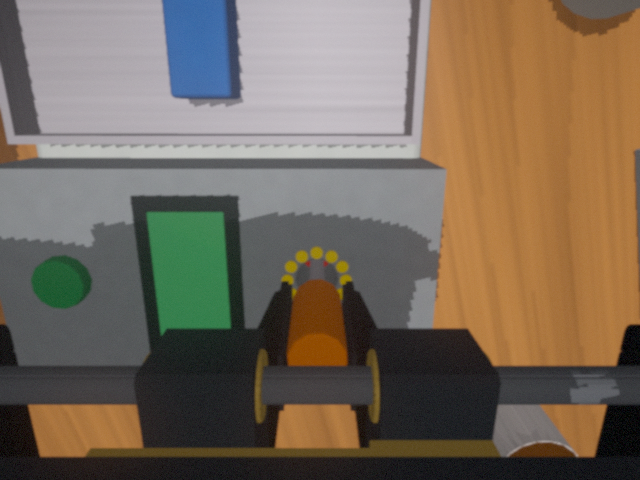

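The shaft is in the aperture, the tare button is untouched and the weights are upright. My zero row relaxed the push to about 7.6 N, so I'll restore some margin and hand in.

```bash
python3 -m pendant '[[0,0,0.7,0],[0,0,1,0],[0,0,1,0],[0,0,1,0]]'; python3 -c "
from cell import job; print(job.job_done())"
```

```text
t: 35.48
eef_pos: [580.9, -124.3, 130.9]
tcp_rot: [-3.137, -0.002, -0.249]
ft_force: [-2.7, 1.2, 12.1]
opening: 0.226
the job is handed in; nothing more can be done
None
```

I handed the job in at t = 35.5 s of the 72 s allowed; no verdict was reported.

- **Weights:** The blue bar (the 50 mm one), the steel weight and the brass weight stand side by side on the pan floor. I let go of each only once the wrist force showed it was resting. The last pictures showed the three undisturbed and upright.
- **Stylus and button:** I drew the orange stylus out of its block and put its shaft down the aperture. I pressed until the tool stopped moving and the force rose past the spring's 7 N, which I took as the hard stop. It was handed in still pressing at about 12 N, gripping the handle at 21.5 mm opening for its 22 mm diameter.
- **Everything else:** The green tare button looked untouched. I touched no bystanders, nor the pink stylus or the larger bar. I checked this by eye only, and not every bystander was in the last pictures.

**Disagreements:**
- The scene and top cameras differed by up to about 14 mm on some points, so I used the wrist camera for the final alignments.
- A hold row just before the end let the push relax to about 7.6 N, so I pressed back to 12 N before handing in.

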